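Feed a slat of eggs into the incubator with a push stick

TASK

Using the blue push stick, feed the slat that carries the eggs along its lane, through the gate and fully home against the end stop inside the incubator; touch that slat only with the stick, never with the gripper or arm. Then draw the stick out and lay it down on the bench, clear of the incubator and its infeed. Leave the empty slat and the other things on the bench where they are.

Things in the scene. Friction and masses are not known exactly. Their poses are not given: they have to be found in the camera images.
- incubator: cream bench incubator, lid off, fixed. Origin on the bench, midway between its two lanes, in the gate wall's outer face; x = feed direction (level, inward, roughly world +y), z up. Lane centre lines at y = +34 and -34 mm; lanes 60 mm wide, floor 6 mm above the bench; walls 8 mm thick, tops 24 mm above the bench. Infeed, open above and at its outer end: x = -190 to 0, 144 mm wide over both lanes.
- gate (a point): top middle of the gate openings on the incubator's outer face, above its origin, same axes. The gate wall is roofed and 35 mm thick (incubator x = 0 to 35 mm); each lane's opening is 60 mm wide and reaches 68 mm above the bench. The housing is x = 0 to 225 mm, y = -115 to +115 mm, 85 mm high.
- end_stop (a point): middle of the foot of the flat end stop wall that closes both lanes inside the incubator, at incubator x = 185 mm, on the lane floor; same axes. The bay between gate and stop (x = 35 to 185 mm) is open above.
- egg_slat_mid (a point): centre of the white slat with two lying olive speckled eggs, half-way up its frame. Frame 140 long (x, along the lane) x 54 x 24 mm high, flat end faces; the fixed eggs reach 52 mm above its underside. Loose, 0.15 to 0.3 kg, slides on the lane floor. Starts in the infeed of either lane, wholly before the gate. Home: front end at the stop, centre at incubator x = 115 mm.
- empty_slat_mid (a point): centre (12 mm above its underside) of an identical white slat frame, 140 x 54 x 24 mm, without eggs, loose in the infeed of the other lane; to be left alone.
- stick_grip (a point): centre of the handle of the blue push stick, 48 mm above its underside. Bar 200 long (x) x 30 wide (y) x 20 mm high; upright handle block on top, 56 long (x) x 20 thick (y), from 19 to 71 mm above the underside. x points to the tip face, 140 mm ahead of this point; rear end 60 mm behind. z up. Loose, 0.15 kg, starts flat on the bench, handle up.
- stick_tip (a point): centre of the stick's flat pushing end face (30 mm wide, 20 mm high), 10 mm above its underside; same axes as the grip point.
- torch_mid (a point): centre of a black candling torch lying on the bench, 145 mm long, 36 mm thick (bystander).
- meter_mid (a point): centre of a white humidity meter, 50 x 90 x 60 mm, standing on the bench (bystander).
- bottle_mid (a point): centre of a white spray bottle, 60 mm diameter, 150 mm tall, standing on the bench (bystander).
There are look-alikes about, which are no part of the job. There is more than one size of the part that bears stick_grip; the job needs the smaller. What is shaped like the part that bears egg_slat_mid but pink or yellow is not meant.

How it is judged:
By the outcome, as a careful person would: the job done as asked, in the order asked, and still so for the second after the job is handed in, with the robot touching nothing.
It also fails if it takes over 51 s, if anything falls off the work surface, if the arm or the gripper's body presses on something with over 40 N, if the wrist force passes 120 N, or if a joint passes its speed limit or range.

ROBOT

A 7-joint arm with a two-finger parallel gripper is mounted at the origin on the work surface. World frame = base frame: x ahead of the robot, y to its left, z up, the work surface at z = 0. Lengths are in m, angles in rad, forces in N, time in s.
With the tool pointing down it reaches from about 0.425 to 1.025 m from the base axis. Payload 9.4 kg.
Tool frame: the origin (TCP) lies at the very end of the fingers, on their centre line; the grasp point (between the pads) lies 19 mm behind it; z points along the fingers, y is the line along which they close (so a half turn about z gives the same grasp; the last joint's range is limited). The gripper opens to 85 mm and grips with 20 to 120 N. Pads are 22 mm wide; open, the fingers measure 114 mm over their backs; the gripper's body (76 mm by 85 mm) begins 54 mm behind the grasp point. The pads swing forward as they close: fully open they stand 13 mm farther back than shut.
Start: joints at [1.091, 0.599, -0.003, 1.599, 0.002, 0.943, -0.08], TCP at [0.284, -0.667, 0.231] pointing down, gripper open.
Joint ranges: [-2.57, 2.57], [-0.35, 1.97], [-1.29, 1.29], [0.11, 2.56], [-1.05, 4.19], [0.11, 1.86], [-2.63, 2.63]. Speed limits (rad/s): [2.22, 2.22, 3.01, 3.01, 3.14, 3.14, 3.14].

INTERFACE

Orientations are given as a rotation vector (axis times angle).
In Python, from workcell import bot gives the robot as it stands. The module is installed in compiled form; this text tells all that it offers. Calls block until the motion is done:
- bot.reach(position, orientation): joint-space move of the TCP to a pose.
- bot.servo_line(position, attitude=None, velocity=0.15, until_force=None): straight line of the TCP; attitude=None keeps the orientation; velocity is the mean speed in m/s. With until_force (N) it stops when the force on the tool has changed by that much, and returns True; else False.
- bot.move_joints(angles): joint-space move.
- bot.command_gripper(opening, f_grip=None): finger opening in m; f_grip is the grip in N (None keeps the last); returns when the fingers have stopped.
- bot.pause(seconds).
- bot.inverse_kinematics(position, orientation): joint angles nearest the present ones, or None.
- bot.read_state(): the state.
- bot.capture(name): name is "side" or "top" or "wrist"; returns the picture (400x640x3 uint8, red, green, blue); there is no depth.
- bot.get_calibration(name): a dict with "intrinsics" (3x3 intrinsics, pixels), "view" (4x4, takes a point from world to camera coordinates). Camera axes: x right, y up, looking along -z (the intrinsics and any distortion apply to the point x, -y, -z); pixel columns grow to the right and rows downward; lengths in m; the calibration is good to about 2 mm. A picture is of the moment at which its call begins: read the wrist's pose just before it. get_calibration takes no time and is no camera call; for the wrist camera it gives the pose at the moment of the call.
A pose or a line that the arm cannot do raises bot.IKError and nothing moves.
- bot.hand_in(): hands the job in; it is judged then, once.
The state is a dict: "time": time; "joint_positions": joint angles; "joint_velocities": joint speeds; "joint_torque": joint torques, N m; "eef_pos": TCP position; "eef_rot": TCP orientation; "force": force on the tool from outside, world axes, zero at the start; "wrist_torque": the same for the moment, N m; "opening": finger opening in m; "grasp_force": force on a finger pad.
Only numpy, scipy, OpenCV 4.12 (cv2) and the standard library are available. Lean on these libraries where they do the work, as an engineer would, in place of code of your own. Each camera call takes 0.05 s, during which the arm holds its last target. There are 200 camera calls.

## Working session

There is one attempt and no reset: what is moved stays moved. The work goes in short steps, each a Python script; the robot and the scene stay as the last script left them, time stands still between calls to the robot, and variables do not carry over. Pictures are saved under pics/ and viewed, at most 10 in all, crops included, and the job is handed in when it is done.

```bash
mkdir -p pics; python3 - <<'E'
from workcell import bot
import cv2,numpy as np
for n in("side","top"):
    im=bot.capture(n); cv2.imwrite(f"pics/{n}0.png",im[:,:,::-1]); c=bot.get_calibration(n); print(n,{k:(np.round(v,4).tolist() if not isinstance(v,str) else v) for k,v in c.items()})
s=bot.read_state();print(s["time"],s["eef_pos"],s["eef_rot"],s["force"])
E
```

```text
side {'intrinsics': [[435.5019, 0.0, 322.1394], [0.0, 435.5019, 201.7048], [0.0, 0.0, 1.0]], 'view': [[-0.9348, -0.3552, 0.0013, 0.5007], [0.2189, -0.573, 0.7898, -0.1298], [-0.2798, 0.7386, 0.6134, -1.1402], [0.0, 0.0, 0.0, 1.0]]}
top {'intrinsics': [[484.1365, 0.0, 316.6069], [0.0, 484.1365, 200.3549], [0.0, 0.0, 1.0]], 'view': [[0.0171, -0.9998, 0.0083, 0.0649], [0.9983, 0.0176, 0.0564, -0.5081], [-0.0565, 0.0074, 0.9984, -1.4979], [0.0, 0.0, 0.0, 1.0]]}
0.1 [ 0.28403058 -0.66660494  0.23049309] [-3.07678789e+00 -6.28238089e-01  6.29226004e-04] [-0.6172532   0.32290372  0.21665969]
```

View pics/top0.png

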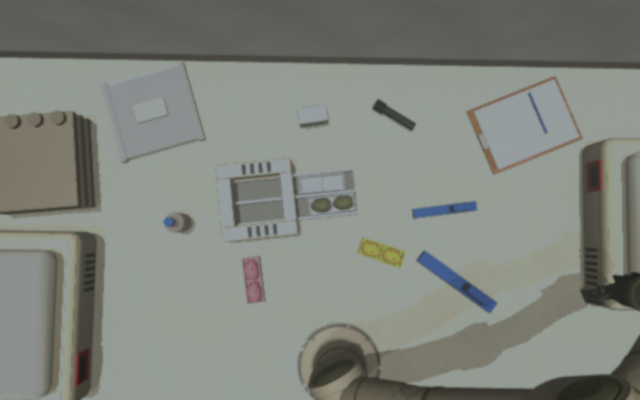

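View pics/side0.png

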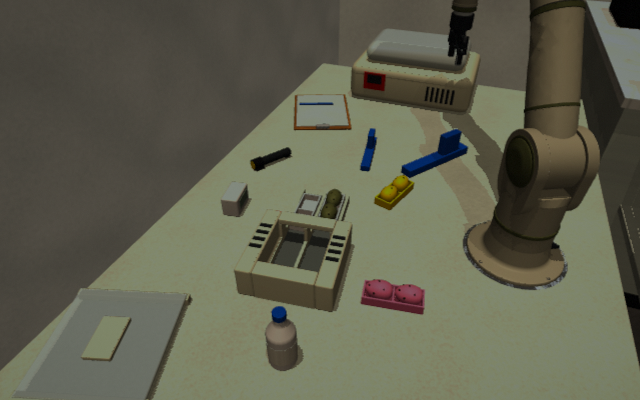

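```bash
cat > h.py <<'E'
import numpy as np,cv2
from workcell import bot
def ray(n,uv,z,cal=None):
    c=cal or bot.get_calibration(n); K=np.array(c["intrinsics"]); V=np.array(c["view"])
    p=np.linalg.solve(K,[*uv,1.]); d=V[:3,:3].T@(p*[1,-1,-1]); o=-V[:3,:3].T@V[:3,3]
    return o+d*(z-o[2])/d[2]
def proj(n,P,cal=None):
    c=cal or bot.get_calibration(n); K=np.array(c["intrinsics"]); V=np.array(c["view"])
    q=(V@[*P,1.])[:3]*[1,-1,-1]; q=K@q; return q[:2]/q[2]
E
python3 - <<'E'
from h import *
im=cv2.imread("pics/top0.png")
c=im[145:255,205:365]; c=cv2.resize(c,None,fx=5,fy=5,interpolation=cv2.INTER_CUBIC); cv2.imwrite("pics/inc.png",cv2.convertScaleAbs(c,alpha=1.2))
h=cv2.cvtColor(im,cv2.COLOR_BGR2HSV); m=cv2.inRange(h,(105,120,40),(130,255,255))
n,l,s,ce=cv2.connectedComponentsWithStats(m)
for i in range(1,n):
    if s[i,4]>100:
        pts=cv2.findNonZero((l==i).astype('uint8')); print(s[i],cv2.minAreaRect(pts))
        if 400<s[i,0]<416: 
            b=cv2.boxPoints(cv2.minAreaRect(pts)); print([np.round(ray("top",p,.02),4) for p in b])
E
```

```text
[454 203  22   8 134] ((464.3279113769531, 206.60659790039062), (6.3375020027160645, 21.18536376953125), 84.80557250976562)
[414 206  36  11 241] ((431.2992248535156, 210.9609832763672), (6.811862945556641, 35.35270690917969), 82.56858825683594)
[array([ 0.4822, -0.2278,  0.02  ]), array([ 0.4983, -0.3371,  0.02  ]), array([ 0.4773, -0.3399,  0.02  ]), array([ 0.4612, -0.2307,  0.02  ])]
[419 253  46  38 543] ((441.93914794921875, 270.8851623535156), (51.61395263671875, 10.811030387878418), 35.53767776489258)
[468 286  28  25 255] ((480.3200378417969, 298.2400207519531), (30.000001907348633, 10.800000190734863), 36.869895935058594)
```

View pics/inc.png

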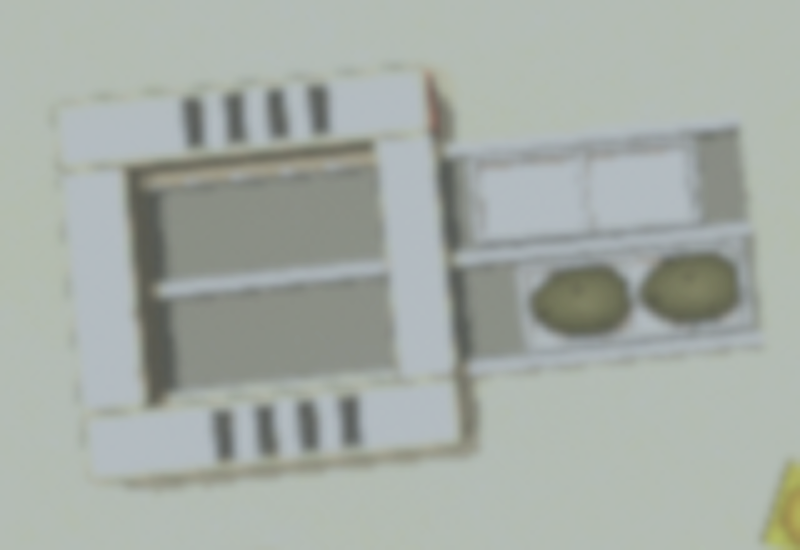

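```bash
python3 - <<'E'
from h import *
f=lambda x,y,z:ray("top",(x/5+205-.4,y/5+145-.4),z)
A=[f(*p,.024) for p in((740,125),(753,230),(762,345),(455,260),(155,292),(390,268))]
B=[f(*p,.085) for p in((428,68),(462,450),(60,103),(95,478))]
for p in A+B: print(np.round(p,4))
d=A[1]-A[4]; yaw1=np.arctan2(d[0]*-1,-d[1]*-1) ; print("lane dir",-d[:2]/np.linalg.norm(d))
g=B[0]-B[1]; print("gate width .23?",np.linalg.norm(g),"side",np.linalg.norm(B[0]-B[2]),np.linalg.norm(B[1]-B[3]))
print("origin from housing",(B[0]+B[1])/2,"feed",(B[2]-B[0]+B[3]-B[1])[:2]/2)
print("slat rear",f(752,330,.03),f(748,240,.03))
print("handle top", ray("top",(464.3,206.6),.071)," front end tip",ray("top",(413.7,213),.02), "rear",ray("top",(477,206),.02))
c=bot.get_calibration("wrist");s=bot.read_state();V=np.array(c["view"]);print("cam",-V[:3,:3].T@V[:3,3],"look",-V[2,:3],s["eef_pos"],np.round(c["intrinsics"],1).tolist())
from scipy.spatial.transform import Rotation as R
print(R.from_rotvec(s["eef_rot"]).as_matrix().round(3))
E
```

```text
[ 0.6042 -0.0367  0.024 ]
[ 0.5388 -0.0457  0.024 ]
[ 0.4674 -0.0522  0.024 ]
[0.5168 0.1391 0.024 ]
[0.4937 0.3245 0.024 ]
[0.5111 0.1793 0.024 ]
[0.6277 0.1553 0.085 ]
[0.4002 0.1305 0.085 ]
[0.6026 0.3743 0.085 ]
[0.38   0.3472 0.085 ]
lane dir [-0.12092375  0.9926618 ]
gate width .23? 0.22881369507038454 side 0.220447743205797 0.21762483739746158
origin from housing [0.51393638 0.14291166 0.085     ] feed [-0.02262343  0.21785289]
slat rear [ 0.47636307 -0.04532313  0.03      ] [ 0.53204587 -0.04214117  0.03      ]
handle top [ 0.49263587 -0.37084976  0.071     ]  front end tip [ 0.4724431  -0.22902595  0.02      ] rear [ 0.49770138 -0.42653354  0.02      ]
cam [ 0.35001872 -0.63793629  0.37312892] look [-0.2579906  -0.10706355 -0.96019698] [ 0.28403058 -0.66660494  0.23049309] [[286.0, 0.0, 318.0], [0.0, 286.0, 196.3], [0.0, 0.0, 1.0]]
[[ 0.92   0.392 -0.001]
 [ 0.392 -0.92   0.001]
 [-0.    -0.001 -1.   ]]
```

```bash
cat >> h.py <<'E'
from scipy.spatial.transform import Rotation as R
def ori(f):  # tool x along f (world xy), z down
    x=np.array([f[0],f[1],0.]);x/=np.linalg.norm(x);z=np.array([0,0,-1.]);y=np.cross(z,x)
    return R.from_matrix(np.c_[x,y,z]).as_rotvec()
E
python3 - <<'E'
from h import *
for s in(1,-1):
    o=ori((-.12*s,.993*s))
    for p in((.490,-.368,.16),(.490,-.368,.033),(.495,-.19,.05),(.49,.05,.04)): 
        q=bot.inverse_kinematics(p,o); print(s,None if q is None else np.round(q,2))
o=ori((-.12,.993))
if bot.inverse_kinematics((.49,-.368,.16),o) is None: o=ori((.12,-.993))
bot.reach((.49,-.368,.16),o)
c=bot.get_calibration("wrist");cv2.imwrite("pics/w1.png",bot.capture("wrist")[:,:,::-1])
import pickle;pickle.dump(c,open("w1.pkl","wb"));print(bot.read_state()["time"],bot.read_state()["joint_positions"])
E
```

```text
1 [ 0.77  0.57 -0.32  1.91  0.26  0.7   0.41]
1 [ 0.68  0.74 -0.19  1.99  0.3   0.44  0.38]
1 [ 0.42  0.66 -0.23  2.17  0.41  0.35 -0.03]
1 [-0.12  0.65 -0.14  2.26  0.36  0.25 -0.46]
-1 [ 0.23  0.6   0.48  1.95 -0.42  0.7  -2.05]
-1 [ 0.32  0.77  0.36  2.01 -0.58  0.46 -1.91]
-1 [ 0.03  0.68  0.34  2.19 -0.64  0.36 -2.12]
-1 [-0.43  0.68  0.32  2.28 -0.78  0.28 -2.44]
1.5333 [ 0.76820546  0.5671421  -0.31625034  1.91359913  0.2636884   0.7005644
  0.41214541]
```

View pics/w1.png

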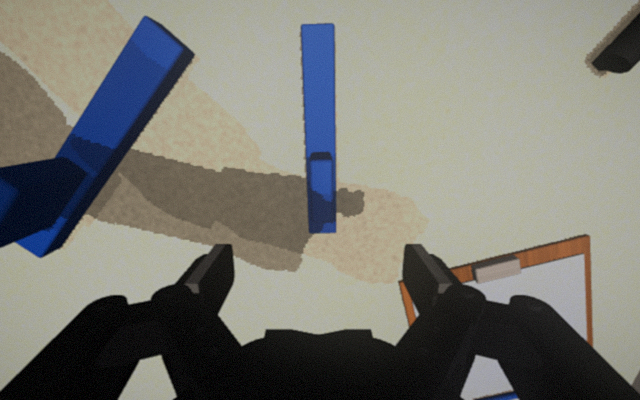

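```bash
python3 - <<'E'
from h import *
import pickle;c=pickle.load(open("w1.pkl","rb"))
im=cv2.imread("pics/w1.png");h=cv2.cvtColor(im,cv2.COLOR_BGR2HSV);m=cv2.inRange(h,(100,120,40),(130,255,255))
m[:,:280]=0;m[:,360:]=0;m[245:]=0
L=[];
for v in(30,60,90,120,140):
    u=np.flatnonzero(m[v]);L.append((ray("w",(u[0],v),.02,c)+ray("w",(u[-1]+1,v),.02,c))/2);print(v,u[0],u[-1],np.round(np.linalg.norm(ray("w",(u[0],v),.02,c)-ray("w",(u[-1]+1,v),.02,c)),4))
L=np.array(L);d=L[0]-L[-1];d/=np.linalg.norm(d);v0=np.flatnonzero(m.any(1))[0];t=ray("w",(318.5,v0),.02,c)
print("dir",d,"tip",t,"grip",t-.14*d)
for v in (v0,165,200,225):
    u=np.flatnonzero(m[v]);print(v,u[0],u[-1],ray("w",((u[0]+u[-1]+1)/2,v),.071,c),np.round(np.linalg.norm(ray("w",(u[0],v),.071,c)-ray("w",(u[-1]+1,v),.071,c)),4))
v1=np.flatnonzero(m[:,322])[-1];print("rear px",v1, ray("w",(322,v1),.071,c),ray("w",(322,v1),.02,c))
E
```

```text
30 302 333 0.0282
60 303 333 0.028
90 304 333 0.0279
120 305 334 0.0287
140 306 334 0.0282
dir [-0.14065586  0.99005855  0.        ] tip [ 0.47340639 -0.22375107  0.02      ] grip [ 0.49309821 -0.36235927  0.02      ]
24 310 332 [ 0.47702461 -0.23691469  0.071     ] 0.0165
165 307 334 [ 0.48875034 -0.33839707  0.071     ] 0.0229
200 309 334 [ 0.49313021 -0.36800943  0.071     ] 0.022
225 310 334 [ 0.49627058 -0.39051374  0.071     ] 0.0217
rear px 232 [ 0.49662303 -0.39709265  0.071     ] [ 0.49992835 -0.41888286  0.02      ]
```

```bash
cat >> h.py <<'E'
O=np.array([.514,.143]);F=np.array([-.110,.9939]);Y=np.array([-F[1],F[0]])
def inc(x,y): return O+x*F+y*Y
E
python3 - <<'E'
from h import *
o=ori((-.1407,.99))
bot.servo_line((.493,-.362,.033),o,velocity=.1)
bot.command_gripper(.01,f_grip=70);s=bot.read_state();print(s["opening"],s["grasp_force"],s["eef_pos"])
bot.servo_line((.493,-.362,.09),velocity=.12)
p=inc(-.215-.14,.034);print(p)
bot.servo_line((*p,.09),ori(F),velocity=.15)
c=bot.get_calibration("wrist");cv2.imwrite("pics/w2.png",bot.capture("wrist")[:,:,::-1])
import pickle;pickle.dump(c,open("w2.pkl","wb"));s=bot.read_state();print(s["time"],s["force"],s["opening"],s["eef_pos"])
E
```

```text
0.01914575749141063 68.90413999557495 [ 0.49288783 -0.36196926  0.03289116]
[ 0.5192574 -0.2135745]
5.4 [-0.16608048 -0.45217125 -1.22373549] 0.019016345994963494 [ 0.51892882 -0.21473175  0.08991203]
```

View pics/w2.png

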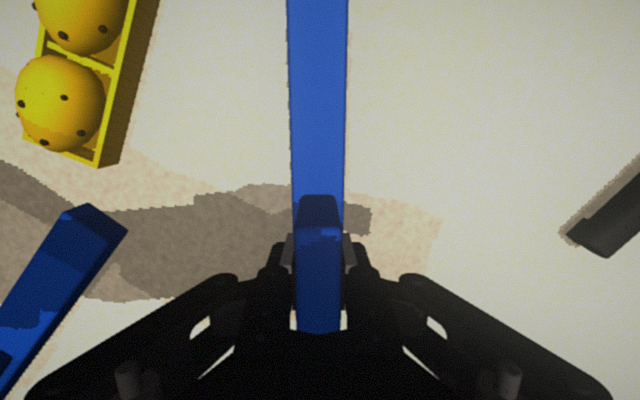

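```bash
python3 - <<'E'
from h import *
p=inc(-.215-.14,.034)
bot.servo_line((*p,.042),velocity=.12)
im=bot.capture("top")[:,:,::-1];cv2.imwrite("pics/t2.png",im)
c=cv2.resize(im[155:245,265:425],None,fx=5,fy=5,interpolation=cv2.INTER_CUBIC);cv2.imwrite("pics/t2c.png",cv2.convertScaleAbs(c,alpha=1.2))
s=bot.read_state();print(s["time"],s["force"],s["eef_pos"])
E
```

```text
6.0 [ 0.37529981  0.01090284 -0.73797671] [ 0.51948426 -0.21383274  0.04238681]
```

View pics/t2c.png

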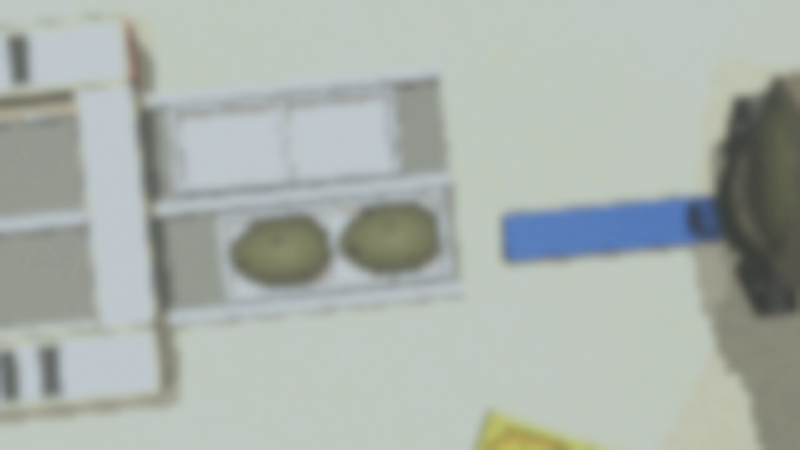

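```bash
sed -i 's/F=np.array(\[-.110,.9939\])/F=np.array([-.115,.9934])/' h.py; python3 - <<'E'
from h import *
f=lambda x,y,z:ray("top",(x/5+265-.4,y/5+155-.4),z)
a,b=f(503,238,.029),f(690,223,.029);d=(a-b)/np.linalg.norm(a-b);print("stick",a,d)
for q in(((165,322),(463,292)),((155,208),(455,178)),((150,100),(440,76))):
    u,w=f(*q[0],.024),f(*q[1],.024);print("lane",w,(u-w)/np.linalg.norm(u-w))
print("tip in inc",F@(a[:2]-O),Y@(a[:2]-O))
m=(f(463,292,.024)+f(440,76,.024))/2;print("end mid",F@(m[:2]-O),Y@(m[:2]-O))
p=inc(-.215-.14,.032)
bot.servo_line((*p,.042),ori(F),velocity=.1)
p=inc(.02-.14,.032)
print(bot.servo_line((*p,.042),velocity=.08,until_force=15))
im=bot.capture("top")[:,:,::-1];cv2.imwrite("pics/t3.png",im)
c=cv2.resize(im[155:245,215:375],None,fx=5,fy=5,interpolation=cv2.INTER_CUBIC);cv2.imwrite("pics/t3c.png",cv2.convertScaleAbs(c,alpha=1.2))
s=bot.read_state();print(s["time"],s["force"],s["eef_pos"],p)
E
```

```text
stick [ 0.50294834 -0.07665807  0.029     ] [-0.09744542  0.99524087  0.        ]
lane [ 0.46925987 -0.0527638   0.024     ] [-0.11732147  0.99309399  0.        ]
lane [ 0.54004525 -0.04690962  0.024     ] [-0.11731535  0.99309471  0.        ]
lane [ 0.603608   -0.03675647  0.024     ] [-0.10085204  0.99490144  0.        ]
tip in inc -0.21693738706012042 0.036239396158802416
end mid -0.18910082074341047 -0.0006934539947311079
False
9.3917 [ 0.63726952 -1.01961745 -1.75959204] [0.49604235 0.01997894 0.04201485] [0.4960112 0.020112 ]
```

View pics/t3c.png

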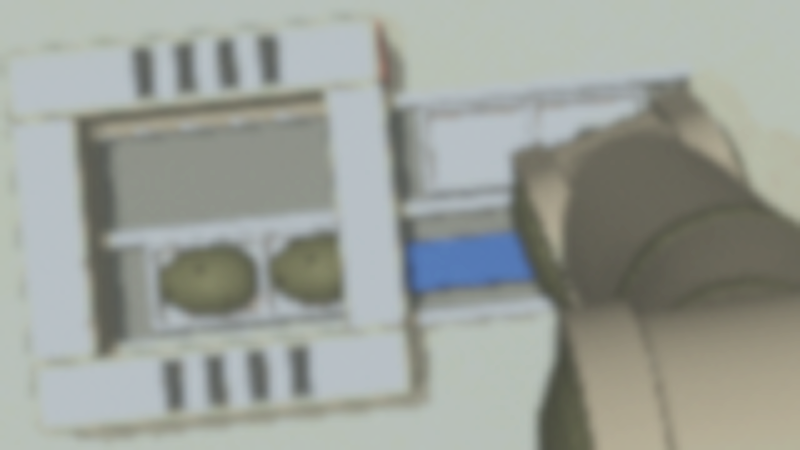

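```bash
python3 - <<'E'
from h import *
p=inc(.06-.14,.032)
print(bot.servo_line((*p,.042),velocity=.03,until_force=10))
s=bot.read_state();print(s["time"],s["force"],s["eef_pos"],"tip x",F@(s["eef_pos"][:2]-O)+.14)
im=bot.capture("top")[:,:,::-1];cv2.imwrite("pics/t4.png",im)
c=cv2.resize(im[155:245,215:375],None,fx=5,fy=5,interpolation=cv2.INTER_CUBIC);cv2.imwrite("pics/t4c.png",cv2.convertScaleAbs(c,alpha=1.2))
E
```

```text
True
10.3 [ 1.01588261 -1.53643977 -1.5840448 ] [0.49243723 0.04761104 0.04181643] tip x 0.04772032732692186
```

View pics/t4c.png

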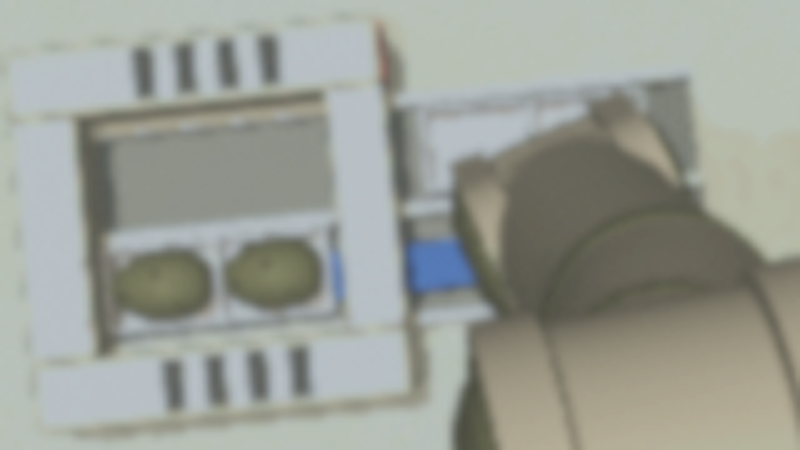

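```bash
python3 - <<'E'
from h import *
X=lambda:F@(bot.read_state()["eef_pos"][:2]-O)+.14
print(bot.servo_line((*inc(.06-.14,.032),.042),velocity=.02,until_force=8),X())
bot.servo_line((*inc(.01-.14,.032),.042),velocity=.05)
bot.servo_line((*inc(-.23-.14,.032),.042),velocity=.15)
q=(.493,-.362)
bot.servo_line((*q,.06),ori((-.1407,.99)),velocity=.12)
print(bot.servo_line((*q,.033),velocity=.04,until_force=6),bot.read_state()["eef_pos"])
bot.command_gripper(.06);bot.pause(.2)
bot.servo_line((*q,.22),velocity=.15)
bot.pause(.2)
im=bot.capture("top")[:,:,::-1]
cv2.imwrite("pics/t5.png",im)
c=cv2.resize(im[145:255,205:505],None,fx=2.6,fy=2.6,interpolation=cv2.INTER_CUBIC);cv2.imwrite("pics/t5c.png",cv2.convertScaleAbs(c,alpha=1.2))
print(bot.read_state()["time"],bot.read_state()["force"])
E
```

```text
True 0.047653754419613684
True [ 0.49258379 -0.36170885  0.03283895]
17.55 [-0.33016094 -0.19508972  0.08762918]
```

View pics/t5c.png

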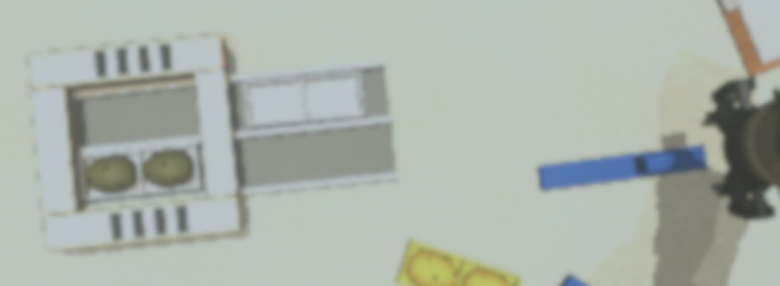

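The egg slat is home in the bay at about (140,170), the infeed lane is clear, the empty slat has not moved, and the stick lies flat on the bench around (620,165).

```bash
python3 -c "
from workcell import bot
print(bot.hand_in())"
```

```text
the job is handed in; nothing more can be done
None
```

The egg slat is home against the end stop, pushed only with the smaller blue stick; the stick is back on the bench where it started, clear of the incubator, the empty slat looks unmoved, and I handed the job in at about 18 s of the 51 s limit.

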